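# Lift the looped carrier out of its bath with the hook

## Task

Take the T-handled hook from its stand and use it to lift the carrier with the wire loop out of its deep bath, keeping the gripper off the carrier. Set it down gently, upright, in the flat white drying tray, then hang the hook back on its stand.

Things in the scene. Friction and masses are not known exactly. Their poses are not given: they have to be found in the camera images.
- basket: Round dark steel dish 78 mm across, 22 mm high, about 0.2 kg, with a bright wire loop standing across it. Origin: centre of underside, z up. Loop: 5 mm wire in the y-z plane (x = 0); sides rise from the rim to y = +-30, z = 42 mm, then slope in to a level top, y = -10 to 10, wire centre z = 68 mm. Free window under the top: z = 23 to 65 mm. Starts in the well, central. The like dish with a ball knob is not wanted.
- well: Fixed round aluminium bath well holding the looped dish; origin under its centre on the bench. Bore 96 mm across, floor at 10 mm, rim at 130 mm height, 106 mm across outside, on a 130 mm square white base 50 mm high. The loop's top is 50 mm below the rim. A like well beside it holds the dish with the knob.
- hook_bar (a point): Lifting hook, 0.12 kg: centre of its black handle bar, 14 x 14 mm, 120 mm long along y, to be pinched across (along x) at its middle from above. A 6 mm steel rod runs down (-z) from it, turns to +x at 125 mm below this point (centreline), and 19 mm out turns up into a lip whose top is 110 mm below this point. Gap between rod and lip 13 mm. Starts upright on its stand.
- rest_seat (a point): Fixed hook stand: two aluminium uprights 10 mm thick, centred 36 mm either side along y, on a dark plate 100 x 110 x 8 mm. The hook's bar lies across them along y, its rod hanging between. This point is the seated bar's centre, 152 mm high; the bar rests on ledges at 145 mm between 17 mm high end-stops 40 mm apart along x. Axes as the hook's at the start.
- tray_in (a point): Fixed flat white plastic drying tray, 150 x 150 mm outside, 142 x 142 mm inside, rim 14 mm above the bench. This point is the centre of its inner floor, about 4 mm above the bench.

How it is judged:
On the way:
1. the looped carrier hangs on the hook, clear above the rim of its well, the hook held by the robot (height (world z) of basket above 0.13 m and contact force between hook and basket above 0.5 N and contact force between the fingers and hook above 0.5 N), for 0.1 s.
At the end, for the whole second after the job is handed in: The looped carrier stands still and upright (7 degrees) on the tray floor, within 55 mm of its centre; the hook hangs still on its stand, its bar across both uprights, within 30 mm of the seat point sideways and 10 mm in height, its rod within 15 degrees of vertical (horizontal distance between basket and tray_in below 0.055 m and z of basket in the frame of tray_in below 0.006 m and angle between basket's own z axis and vertical below 0.12 rad and linear speed of basket below 0.03 m/s and horizontal distance between hook_bar and rest_seat below 0.03 m and z of hook_bar in the frame of rest_seat between -0.01 and 0.01 m and angle between hook_bar's own z axis and vertical below 0.26 rad and linear speed of hook below 0.05 m/s); the robot touches nothing.
It fails at once if the gripper touches the looped carrier (contact force between the fingers and basket above 0.3 N).
It fails at once if the carrier is dropped into the tray (linear speed of basket above 0.6 m/s and horizontal distance between basket and tray_in below 0.1 m and height (world z) of basket below 0.05 m).
It also fails if it takes over 66 s, if anything falls off the work surface, if the arm or the gripper's body presses on something with over 40 N, if the wrist force passes 120 N, or if a joint passes its speed limit or range.

## Robot

A 6-joint arm with a two-finger parallel gripper is mounted at the origin on the work surface. World frame = base frame: x ahead of the robot, y to its left, z up, the work surface at z = 0. Lengths are in m, angles in rad, forces in N, time in s.
With the tool pointing down it reaches from about 0.275 to 0.825 m from the base axis. Payload 4.9 kg.
Tool frame: the origin (TCP) lies midway between the tips of the shut fingers; the grasp point (between the pads) lies 19 mm behind it (bot.grip_depth is the distance from the TCP to the grasp point, in m); y points along the fingers, x is the direction in which the jaws open and shut, and the axes are right-handed (so a half turn about y gives the same grasp; the last joint's range is limited). The gripper opens to 85 mm and grips with 20 to 120 N. Pads are 22 mm wide; open, the fingers measure 114 mm over their backs; the gripper's body (76 mm by 85 mm) begins 54 mm behind the grasp point. The pads swing forward as they close: fully open they stand 13 mm farther back than shut.
Start: joints at [-1.431, 0.326, -0.193, 1.052, 0, 1.437], TCP at [0.149, -0.53, 0.231] pointing down, gripper open.
Joint ranges: [-2.65, 2.65], [-0.97, 1.79], [-1.3, 1.35], [-1.93, 2.1], [-1.47, 1.37], [-3.14, 3.14]. Speed limits (rad/s): [2.57, 2.57, 3.14, 3.14, 3.14, 3.14].

## Interface

Orientations are given as a unit quaternion [w, x, y, z].
In Python, from cell import bot gives the robot as it stands. Calls block until the motion is done:
- bot.move_pose(position, orientation): joint-space move of the TCP to a pose.
- bot.move_linear(position, speed=0.15, rotation=None, until_force=None): straight line of the TCP; rotation=None keeps the orientation; speed is the mean speed in m/s. With until_force (N) it stops when the force on the tool has changed by that much, and returns True; else False.
- bot.goto_joints(angles): joint-space move.
- bot.set_gripper(opening, grasp_force=None): opening from 0.0 (shut) to 1.0 (fully open); grasp_force is the grip in N (None keeps the last); returns when the fingers have stopped.
- bot.wait(seconds).
- bot.solve_ik(position, orientation): joint angles nearest the present ones, or None.
- bot.camera(name): name is "side" or "top" or "wrist"; returns the picture (400x640x3 uint8, red, green, blue); there is no depth.
- bot.calibration(name): a dict with "mtx" (3x3 intrinsics, pixels), "extrinsics" (4x4, takes a point from world to camera coordinates); the wrist camera has in their place "hand_eye" (4x4, takes a point from camera to tool coordinates, whose origin is the TCP and whose axes are the tool frame's). Camera axes: x right, y down, z forward; pixel columns grow to the right and rows downward; lengths in m; the calibration is good to about 2 mm. The wrist camera is an equidistant fisheye: a pixel r from the principal point sees the ray r / f radians off the axis. A picture is of the moment at which its call begins: read the wrist's pose just before it. calibration takes no time and is no camera call.
A pose or a line that the arm cannot do raises bot.PlanningError and nothing moves.
- bot.close_job(): hands the job in, once; it reports no verdict.
Trained networks look in the newest picture that a camera, given by its name, has taken for a name from the list of things; names that differ only in an ending like _2 or _b are one class to them, and where a whole thing is asked for, a point or a joint stands for the part that bears it (a point fixed in the world has none). Each returns a list of dicts, best first, with "confidence" (0 to 1); they miss things now and then, are a little off and sometimes report something else, mostly with a low value. They report only what shows in the picture. A call takes as long as a camera call.
- bot.search_frame(camera, thing): "bbox" ([left, top, width, height] in pixels, round what is visible of it).
Readings, each from a call of its own:
- bot.read_clock(): time.
- bot.read_joint_positions(): joint angles.
- bot.read_joint_vel(): joint speeds.
- bot.read_joint_efforts(): joint torques, N m.
- bot.read_position(): TCP position.
- bot.read_tool_rot(): TCP orientation.
- bot.read_ft_force(): force on the tool from outside, world axes, zero at the start.
- bot.read_moment(): the same for the moment, N m.
- bot.read_gripper_width(): opening from 0.0 (shut) to 1.0 (fully open).
Only numpy, scipy, OpenCV 4.12 (cv2) and the standard library are available. Lean on these libraries where they do the work, as an engineer would, in place of code of your own. Each camera call takes 0.05 s, during which the arm holds its last target.

## Working session

There is one attempt and no reset: what is moved stays moved. The work goes in short steps, each a Python script; the robot and the scene stay as the last script left them, time stands still between calls to the robot, and variables do not carry over. Pictures are saved under pics/ and viewed, and the job is handed in when it is done.

```bash
ls; mkdir -p pics; python3 - <<'E'
from cell import bot
import cv2,numpy as np
np.set_printoptions(precision=4,suppress=True)
for c in ["side","top","wrist"]:
    im=bot.camera(c); cv2.imwrite(f"pics/{c}0.png",im[:,:,::-1])
    print(c,{k:np.array(v) for k,v in bot.calibration(c).items()})
    for t in ["basket","well","hook_bar","rest_seat","tray_in"]:
        try: print(t,[(np.round(d['bbox']),round(d['confidence'],2)) for d in bot.search_frame(c,t)][:3])
        except Exception as e: print(t,e)
print(bot.read_clock(),bot.read_tool_rot(),bot.read_position())
E
```

```text
pics
side {'mtx': array([[439.9259,   0.    , 324.0242],
       [  0.    , 439.9259, 202.8434],
       [  0.    ,   0.    ,   1.    ]]), 'extrinsics': array([[-0.8997, -0.4362,  0.0148,  0.4553],
       [-0.3157,  0.627 , -0.7122,  0.247 ],
       [ 0.3014, -0.6455, -0.7018,  1.0106],
       [ 0.    ,  0.    ,  0.    ,  1.    ]])}
basket []
well [(array([362., 121.,  43.,  65.]), 0.69)]
hook_bar [(array([373., 117.,  24.,  25.]), 0.65)]
rest_seat [(array([363., 120.,  42.,  66.]), 0.7)]
tray_in [(array([228., 322.,  96.,  78.]), 0.94)]
top {'mtx': array([[360.8567,   0.    , 319.8524],
       [  0.    , 360.8567, 198.8541],
       [  0.    ,   0.    ,   1.    ]]), 'extrinsics': array([[-0.0288, -0.9996, -0.0075,  0.0062],
       [-0.9948,  0.0293, -0.0978,  0.5006],
       [ 0.098 ,  0.0046, -0.9952,  0.8197],
       [ 0.    ,  0.    ,  0.    ,  1.    ]])}
basket [(array([255., 185.,  33.,  36.]), 0.79)]
well [(array([238., 170.,  63.,  65.]), 0.97)]
hook_bar [(array([440., 196.,  68.,  15.]), 0.72)]
rest_seat [(array([423., 191.,  75.,  41.]), 0.78)]
tray_in [(array([131., 193.,  72.,  70.]), 0.77)]
wrist {'mtx': array([[309.7069,   0.    , 319.1407],
       [  0.    , 309.7069, 194.5609],
       [  0.    ,   0.    ,   1.    ]]), 'hand_eye': array([[ 1.    ,  0.0011, -0.0001, -0.0014],
       [ 0.0004, -0.278 ,  0.9606, -0.1439],
       [ 0.0011, -0.9606, -0.278 ,  0.0716],
       [ 0.    ,  0.    ,  0.    ,  1.    ]])}
basket []
well []
hook_bar []
rest_seat []
tray_in []
0.9 [-0.5635  0.5636 -0.4271  0.4271] [ 0.1487 -0.5295  0.2313]
```

View pics/side0.png

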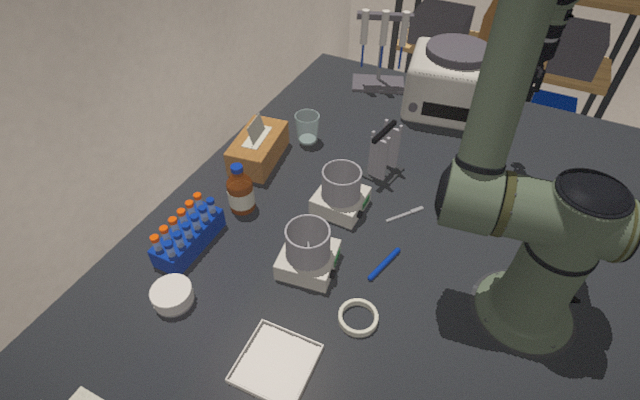

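View pics/top0.png

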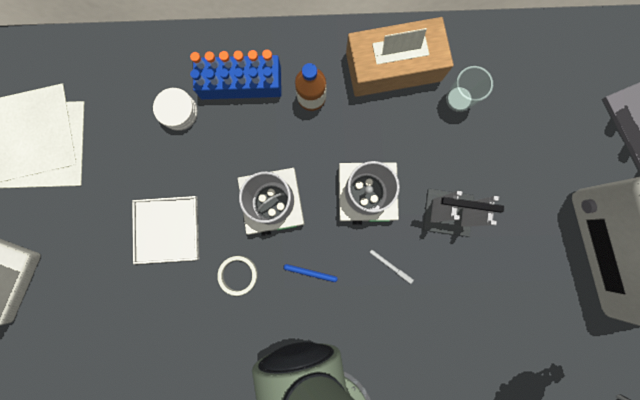

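View pics/wrist0.png

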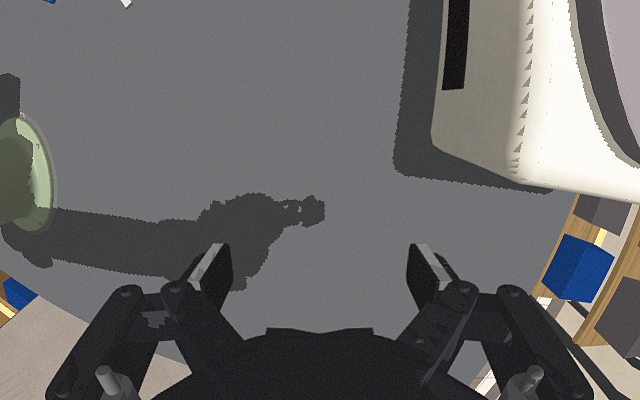

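```bash
cat > h.py <<'E'
from cell import bot
import cv2,numpy as np
np.set_printoptions(precision=4,suppress=True)
def ray(c,u,v,z):
    k=bot.calibration(c);M=np.array(k["mtx"]);T=np.array(k["extrinsics"])
    R,t=T[:3,:3],T[:3,3];o=-R.T@t;d=R.T@np.linalg.solve(M,[u,v,1.])
    return o+d*(z-o[2])/d[2]
def proj(c,p):
    k=bot.calibration(c);M=np.array(k["mtx"]);T=np.array(k["extrinsics"])
    q=M@(T[:3,:3]@np.array(p)+T[:3,3]);return q[:2]/q[2]
def tri(pts):
    A=[];b=[]
    for c,u,v in pts:
        k=bot.calibration(c);M=np.array(k["mtx"]);T=np.array(k["extrinsics"]);P=M@T[:3]
        for r,x in ((0,u),(1,v)):
            q=P[r]-x*P[2];A.append(q[:3]/np.linalg.norm(q[:3]));b.append(-q[3]/np.linalg.norm(q[:3]))
    return np.linalg.lstsq(np.array(A),np.array(b),rcond=None)[0]
E
python3 - <<'E'
from h import *
t=cv2.imread('pics/top0.png');s=cv2.imread('pics/side0.png')
def crop(im,x,y,w,h,k): return cv2.resize(im[y:y+h,x:x+w],None,fx=k,fy=k,interpolation=cv2.INTER_CUBIC)
cv2.imwrite('pics/c1.png',crop(t,232,160,80,80,7))
cv2.imwrite('pics/c2.png',crop(t,415,180,100,60,8))
cv2.imwrite('pics/c3.png',crop(s,350,110,70,80,7))
cv2.imwrite('pics/c4.png',crop(s,270,210,80,80,7))
E
```

```text
(no output)
```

View pics/c1.png

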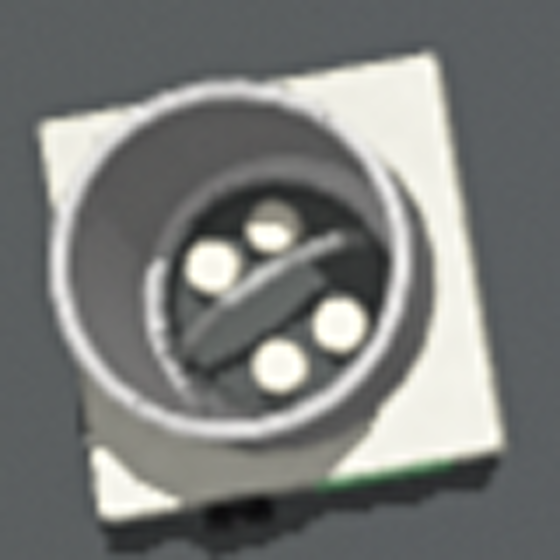

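View pics/c2.png

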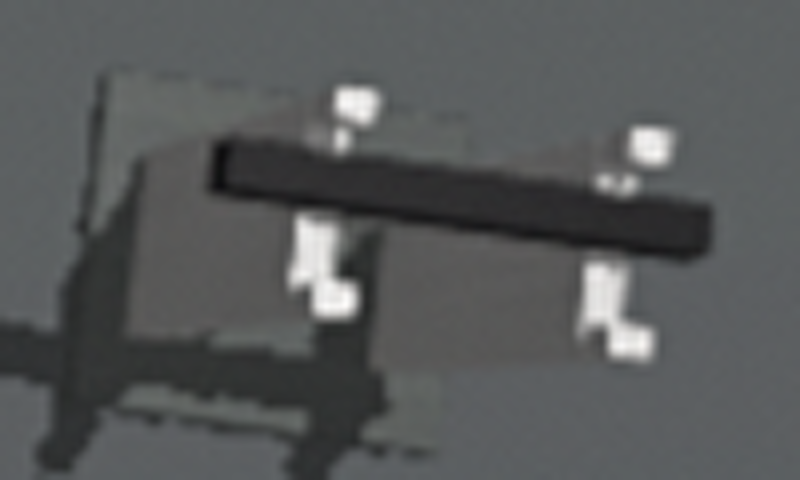

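View pics/c3.png

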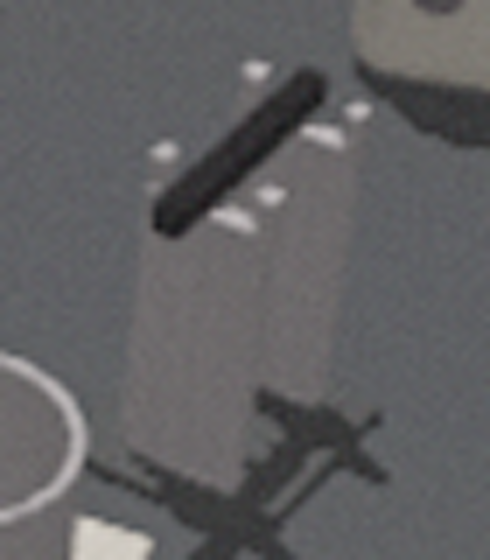

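View pics/c4.png

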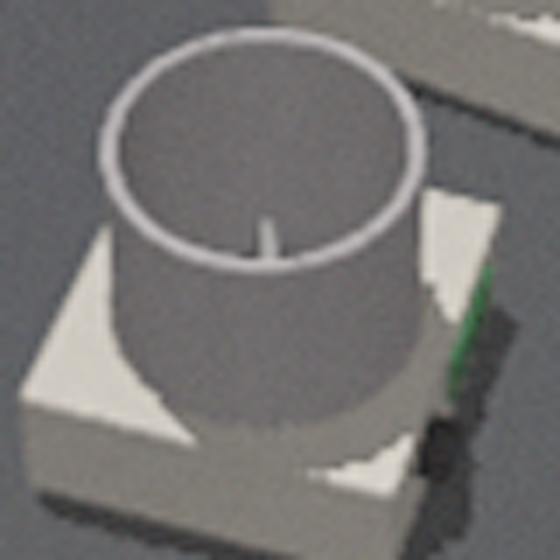

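```bash
python3 - <<'E'
from h import *
# bar corners in top crop c2 (origin 415,180,x8), side c3 (350,110,x7)
T=lambda x,y:(415+x/8-.5+.0625,180+y/8-.5+.0625)
S=lambda x,y:(350+x/7-.5,110+y/7-.5)
b=[ray('top',*T(x,y),0.159) for x,y in((232,143),(232,193),(710,205),(695,258))]
print('bar corners top z.159',*b)
e1=(b[0]+b[1])/2;e2=(b[2]+b[3])/2;print(e1,e2,(e1+e2)/2,np.linalg.norm(e2-e1),np.arctan2(*(e2-e1)[[1,0]]))
# side: ends of bar mid
f=[ray('side',*S(x,y),0.152) for x,y in((172,220),(313,85))];print('side',f,(f[0]+f[1])/2)
# well rim
C=lambda x,y:(232+x/7-.5,160+y/7-.5); D=lambda x,y:(270+x/7-.5,210+y/7-.5)
for n,q,c in (('top',[(232,85),(232,432),(55,260),(408,260)],C),('side',[(264,32),(264,268),(103,150),(425,150)],D)):
    P=[ray(n,*c(*p),.130) for p in q];print(n,[np.round(p,4) for p in P],np.mean(P,0))
# tray
print('tray',[ray('top',u,v,.014) for u,v in((133,198),(197,197),(199,262),(135,264))], np.mean([ray('top',u,v,.014) for u,v in((133,198),(197,197),(199,262),(135,264))],0))
E
```

```text
bar corners top z.159 [ 0.4829 -0.2516  0.159 ] [ 0.4706 -0.2508  0.159 ] [ 0.4643 -0.3671  0.159 ] [ 0.4514 -0.3624  0.159 ]
[ 0.4768 -0.2512  0.159 ] [ 0.4579 -0.3648  0.159 ] [ 0.4673 -0.308   0.159 ] 0.11510665650512653 -1.7359135856448027
side [array([ 0.4778, -0.2525,  0.152 ]), array([ 0.4594, -0.3665,  0.152 ])] [ 0.4686 -0.3095  0.152 ]
top [array([0.5499, 0.1034, 0.13  ]), array([0.4477, 0.1048, 0.13  ]), array([0.4996, 0.156 , 0.13  ]), array([0.4965, 0.0526, 0.13  ])] [0.4984 0.1042 0.13  ]
side [array([0.5234, 0.0596, 0.13  ]), array([0.4761, 0.1508, 0.13  ]), array([0.5456, 0.1303, 0.13  ]), array([0.4521, 0.0834, 0.13  ])] [0.4993 0.106  0.13  ]
tray [array([0.5167, 0.4359, 0.014 ]), array([0.5146, 0.2834, 0.014 ]), array([0.3618, 0.278 , 0.014 ]), array([0.3614, 0.4278, 0.014 ])] [0.4386 0.3563 0.014 ]
```

```bash
python3 - <<'E'
from h import *
t=cv2.imread('pics/top0.png')
tiles=[]
for yaw in (-80,-70,-60,-50,-40,-30):
    im=cv2.resize(t[160:240,232:312],None,fx=5,fy=5,interpolation=cv2.INTER_CUBIC)
    a=np.radians(yaw);y=np.array([-np.sin(a),np.cos(a)])
    pts=[]
    for s,z in((-36,22),(-30,42),(-10,68),(10,68),(30,42),(36,22)):
        p=np.array([.4988,.105])+y*s/1000; u=proj('top',[*p,.01+z/1000]);pts.append(((u-[232,160]+.5)*5).astype(int))
    cv2.polylines(im,[np.array(pts)],False,(0,0,255),1);cv2.putText(im,str(yaw),(5,20),0,.6,(0,255,255),1)
    tiles.append(im[60:320,40:300])
cv2.imwrite('pics/ov.png',np.vstack([np.hstack(tiles[:3]),np.hstack(tiles[3:])]))
E
```

```text
(no output)
```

View pics/ov.png

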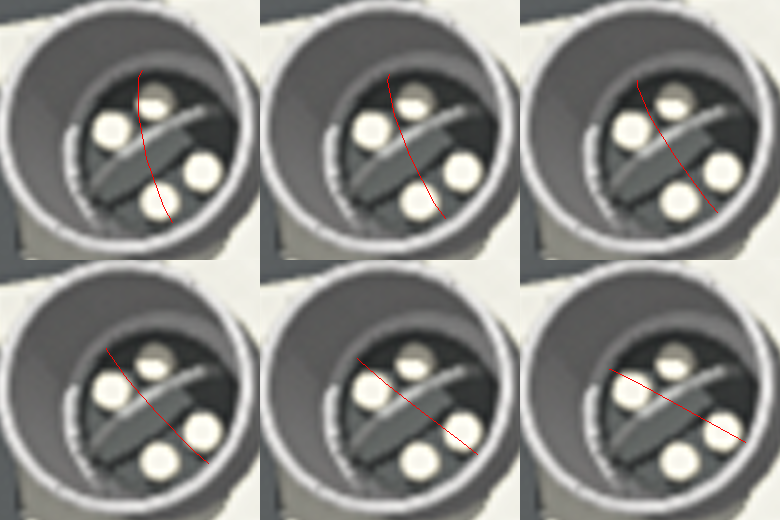

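```bash
python3 - <<'E'
from h import *
t=cv2.imread('pics/top0.png')
tiles=[]
for yaw in (15,22,28,34,40,46):
    im=cv2.resize(t[160:240,232:312],None,fx=5,fy=5,interpolation=cv2.INTER_CUBIC)
    a=np.radians(yaw);y=np.array([-np.sin(a),np.cos(a)])
    pts=[]
    for s,z in((-36,22),(-30,42),(-10,68),(10,68),(30,42),(36,22)):
        p=np.array([.4988,.105])+y*s/1000; u=proj('top',[*p,.01+z/1000]);pts.append(((u-[232,160]+.5)*5).astype(int))
    cv2.polylines(im,[np.array(pts)],False,(0,0,255),1);cv2.putText(im,str(yaw),(45,80),0,.6,(0,255,255),1)
    tiles.append(im[60:320,40:300])
cv2.imwrite('pics/ov2.png',np.vstack([np.hstack(tiles[:3]),np.hstack(tiles[3:])]))
E
```

```text
(no output)
```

View pics/ov2.png

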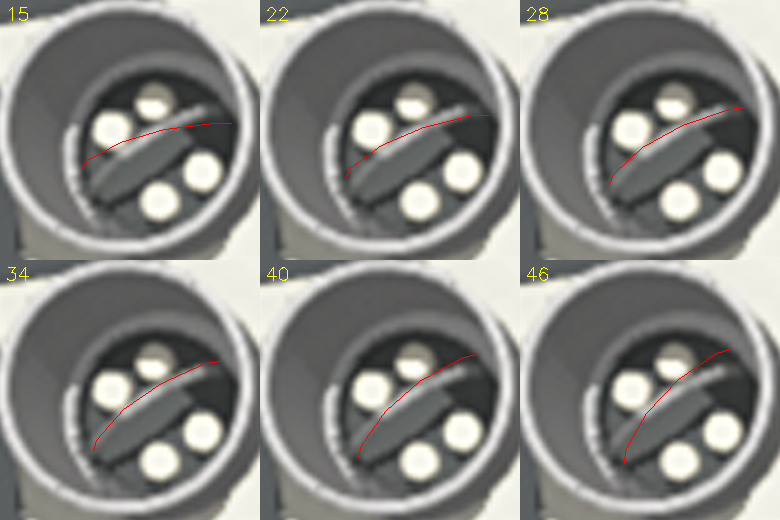

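```bash
cat >> h.py <<'E'
from scipy.spatial.transform import Rotation as Ro
def down(phi_deg):
    a=np.radians(phi_deg);c,s=np.cos(a),np.sin(a)
    M=np.array([[c,0,-s],[s,0,c],[0,-1,0]]).astype(float) # columns x,y,z
    q=Ro.from_matrix(M).as_quat();return [q[3],q[0],q[1],q[2]]
def Rq(q): return Ro.from_quat([q[1],q[2],q[3],q[0]]).as_matrix()
def wcam(pos,quat):
    k=bot.calibration('wrist');H=np.array(k['hand_eye']);T=np.eye(4);T[:3,:3]=Rq(quat);T[:3,3]=pos
    return np.array(k['mtx']),T@H
def wproj(pos,quat,p):
    M,W=wcam(pos,quat);q=W[:3,:3].T@(np.array(p)-W[:3,3]);r=np.linalg.norm(q[:2]);th=np.arctan2(r,q[2])
    return M[:2,2]+M[0,0]*th*q[:2]/max(r,1e-9)
def wray(pos,quat,u,v,z):
    M,W=wcam(pos,quat);d=np.array([u,v])-M[:2,2];r=np.linalg.norm(d);th=r/M[0,0]
    q=np.array([*(np.sin(th)*d/r),np.cos(th)]);w=W[:3,:3]@q
    return W[:3,3]+w*(z-W[2,3])/w[2]
E
python3 - <<'E'
from h import *
print(Rq(bot.read_tool_rot()))
for p in ([.47,-.31,.133],[.47,-.31,.36],[.5,.105,.157],[.5,.105,.34],[.44,.356,.36],[.44,.356,.16]):
  for f in (-9.5,170.5,32,212,-148): 
    j=bot.solve_ik(p,down(f)); print(p,f,None if j is None else np.array(j))
E
```

```text
[[ 0.2704  0.      0.9628]
 [-0.9628 -0.0001  0.2704]
 [ 0.0001 -1.     -0.    ]]
[0.47, -0.31, 0.133] -9.5 [-0.7142  0.4332 -0.3004  0.8372  0.      1.0224]
[0.47, -0.31, 0.133] 170.5 [-0.7142  0.4332 -0.3004  0.8372  0.     -2.1192]
[0.47, -0.31, 0.133] 32 [-0.7142  0.4332 -0.3004  0.8372  0.      0.2981]
[0.47, -0.31, 0.133] 212 [-0.7142  0.4332 -0.3004  0.8372  0.     -2.8435]
[0.47, -0.31, 0.133] -148 [-0.7142  0.4332 -0.3004  0.8372  0.     -2.8435]
[0.47, -0.31, 0.36] -9.5 [-0.7142  0.3045  0.1024  1.3687  0.      1.0224]
[0.47, -0.31, 0.36] 170.5 [-0.7142  0.3045  0.1024  1.3687  0.     -2.1192]
[0.47, -0.31, 0.36] 32 [-0.7142  0.3045  0.1024  1.3687  0.      0.2981]
[0.47, -0.31, 0.36] 212 [-0.7142  0.3045  0.1024  1.3687  0.     -2.8435]
[0.47, -0.31, 0.36] -148 [-0.7142  0.3045  0.1024  1.3687  0.     -2.8435]
[0.5, 0.105, 0.157] -9.5 [ 0.0624  0.3197 -0.4064  0.8447  0.      1.799 ]
[0.5, 0.105, 0.157] 170.5 [ 0.0624  0.3197 -0.4064  0.8447  0.     -1.3426]
[0.5, 0.105, 0.157] 32 [ 0.0624  0.3197 -0.4064  0.8447  0.      1.0747]
[0.5, 0.105, 0.157] 212 [ 0.0624  0.3197 -0
[... 507 characters left out ...]
0.3105 0.1107 1.371  0.     2.2865]
[0.44, 0.356, 0.36] 170.5 [ 0.5499  0.3105  0.1107  1.371   0.     -0.8551]
[0.44, 0.356, 0.36] 32 [0.5499 0.3105 0.1107 1.371  0.     1.5621]
[0.44, 0.356, 0.36] 212 [ 0.5499  0.3105  0.1107  1.371   0.     -1.5795]
[0.44, 0.356, 0.36] -148 [ 0.5499  0.3105  0.1107  1.371   0.     -1.5795]
[0.44, 0.356, 0.16] -9.5 [ 0.5499  0.4116 -0.2577  0.9016  0.      2.2865]
[0.44, 0.356, 0.16] 170.5 [ 0.5499  0.4116 -0.2577  0.9016  0.     -0.8551]
[0.44, 0.356, 0.16] 32 [ 0.5499  0.4116 -0.2577  0.9016  0.      1.5621]
[0.44, 0.356, 0.16] 212 [ 0.5499  0.4116 -0.2577  0.9016  0.     -1.5795]
[0.44, 0.356, 0.16] -148 [ 0.5499  0.4116 -0.2577  0.9016  0.     -1.5795]
```

```bash
python3 - <<'E'
from h import *
bot.move_pose([.47,-.33,.27],down(-9.5))
p=bot.read_position();q=bot.read_tool_rot()
cv2.imwrite('pics/w1.png',bot.camera('wrist')[:,:,::-1]);np.save('w1.npy',np.r_[p,q])
bot.move_pose([.535,.045,.20],down(32))
p=bot.read_position();q=bot.read_tool_rot()
cv2.imwrite('pics/w2.png',bot.camera('wrist')[:,:,::-1]);np.save('w2.npy',np.r_[p,q])
print([(d['bbox'],d['confidence']) for d in bot.search_frame('wrist','basket')])
print(bot.read_clock(),bot.read_position())
E
```

```text
[([278.5, 70.0, 81.7, 74.2], 0.97)]
3.9083 [0.5355 0.0438 0.2002]
```

View pics/w1.png

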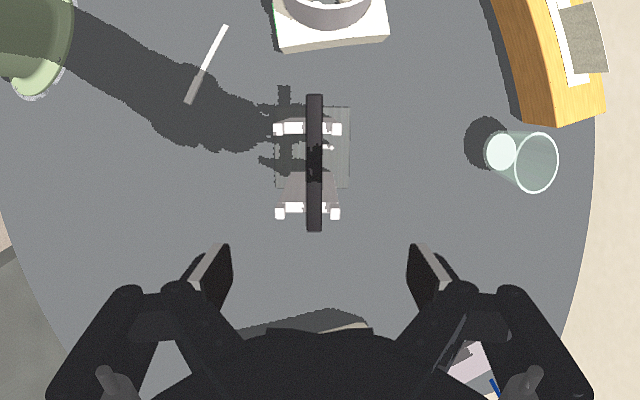

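View pics/w2.png

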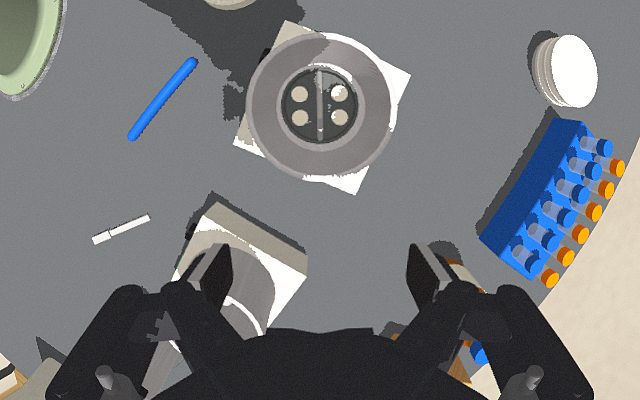

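```bash
python3 - <<'E'
from h import *
w=cv2.imread('pics/w2.png');cv2.imwrite('pics/c5.png',cv2.resize(w[60:150,275:365],None,fx=6.5,fy=6.5,interpolation=cv2.INTER_CUBIC))
w=cv2.imread('pics/w1.png');cv2.imwrite('pics/c6.png',cv2.resize(w[85:240,255:365],None,fx=3.8,fy=3.8,interpolation=cv2.INTER_CUBIC))
E
```

```text
(no output)
```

View pics/c5.png

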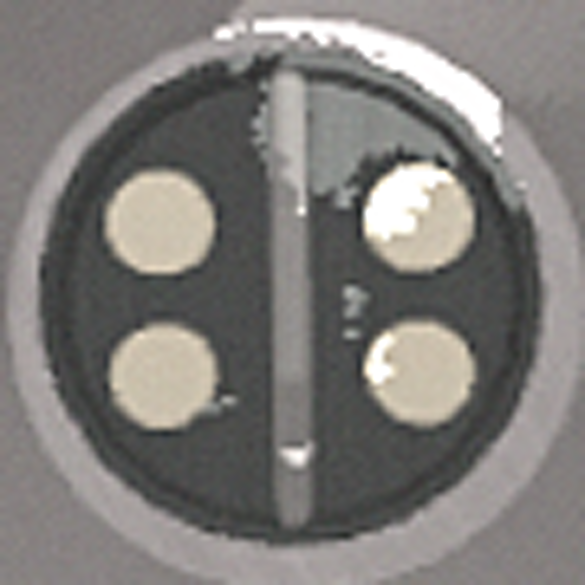

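View pics/c6.png

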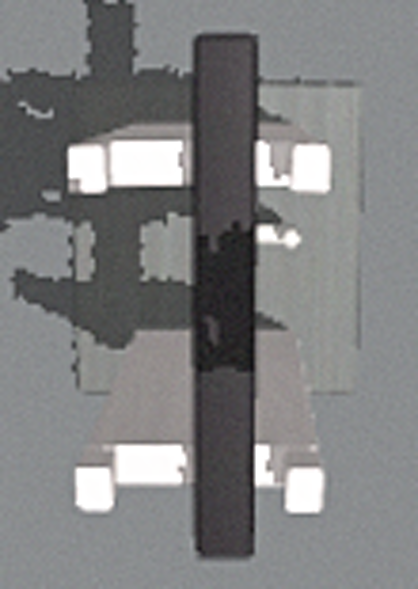

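```bash
python3 - <<'E'
from h import *
d=np.load('w2.npy');p,q=d[:3],d[3:]
C=lambda x,y:(275+x/6.5-.4,60+y/6.5-.4)
print('dish ctr',wray(p,q,*C(291,303),.032),'edges',[wray(p,q,*C(*e),.032) for e in((40,300),(540,300),(290,62),(290,542))])
print('wire mid',wray(p,q,*C(290.5,295),.078))
a=wray(p,q,*C(288,80),.04);b=wray(p,q,*C(293,520),.04);v=a-b;print('yaw',np.degrees(np.arctan2(-v[0],v[1])),a,b)
d=np.load('w1.npy');p,q=d[:3],d[3:]
B=lambda x,y:(255+x/3.8-.4,85+y/3.8-.4)
P=[wray(p,q,*B(*e),.159) for e in((195,35),(255,35),(194,555),(254,555))];v=P[0]+P[1]-P[2]-P[3]
print(P,np.mean(P,0),np.linalg.norm(v)/2,np.degrees(np.arctan2(-v[0],v[1])))
S=[wray(p,q,*B(*e),.162) for e in((87,168),(311,168),(95,489),(304,489))];print('posts',np.mean(S,0),S)
E
```

```text
dish ctr [0.4984 0.1066 0.032 ] edges [array([0.4652, 0.087 , 0.032 ]), array([0.5304, 0.1277, 0.032 ]), array([0.4784, 0.1384, 0.032 ]), array([0.518, 0.075, 0.032])]
wire mid [0.4978 0.1074 0.078 ]
yaw 32.60706422331249 [0.4801 0.1351 0.04  ] [0.5161 0.0789 0.04  ]
[array([ 0.4739, -0.2475,  0.159 ]), array([ 0.4865, -0.2496,  0.159 ]), array([ 0.453, -0.364,  0.159]), array([ 0.4669, -0.3663,  0.159 ])] [ 0.4701 -0.3068  0.159 ] 0.11834845209766724 -9.86219663259034
posts [ 0.4637 -0.3113  0.162 ] [array([ 0.4464, -0.2716,  0.162 ]), array([ 0.4936, -0.2798,  0.162 ]), array([ 0.4339, -0.3431,  0.162 ]), array([ 0.4809, -0.3509,  0.162 ])]
```

```bash
python3 - <<'E'
from h import *
bot.move_pose([.469,-.308,.25],down(-9.8))
bot.move_linear([.469,-.308,.134],speed=.12,until_force=8) and print('stopped')
print(bot.read_position())
bot.set_gripper(0.0,60)
print('w',bot.read_gripper_width()*85)
bot.move_linear([.469,-.308,.20],speed=.08)
bot.move_linear([.469,-.308,.345],speed=.2)
print(bot.read_ft_force(),bot.read_gripper_width()*85)
p=bot.read_position();q=bot.read_tool_rot();np.save('w3.npy',np.r_[p,q])
cv2.imwrite('pics/w3.png',bot.camera('wrist')[:,:,::-1]);cv2.imwrite('pics/s3.png',bot.camera('side')[:,:,::-1])
cv2.imwrite('pics/t3.png',bot.camera('top')[:,:,::-1])
print(bot.read_clock(),p)
E
```

```text
[ 0.4695 -0.3083  0.1347]
w 12.75564838811299
[-0.1341 -0.1716 -1.4498] 13.357206356643436
9.0333 [ 0.4686 -0.3076  0.3436]
```

View pics/w3.png

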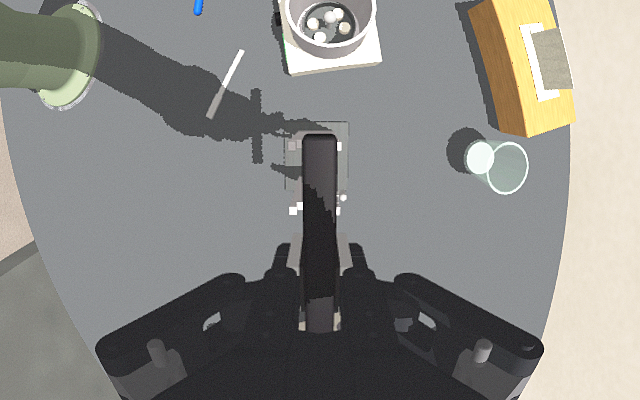

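View pics/s3.png

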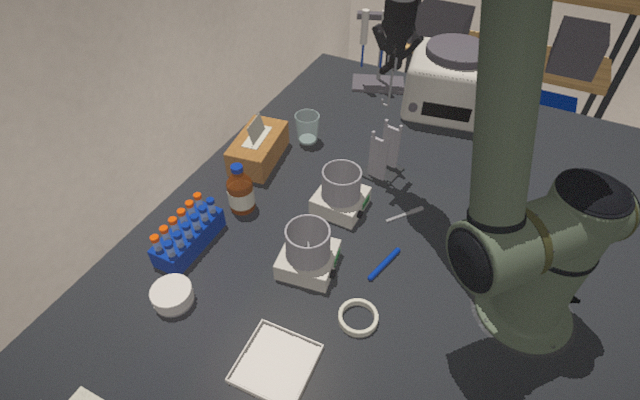

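```bash
python3 - <<'E'
from h import *
d=np.load('w3.npy');p,q=d[:3],d[3:];R=Rq(q)
bar=p+[0,0,.0173]
print(wproj(p,q,bar+R[:,0]*.019-[0,0,.11]),wproj(p,q,bar+R[:,2]*.06+[0,0,.007]))
for n in('side',): print(proj(n,bar),proj(n,bar-[0,0,.125]))
w=cv2.imread('pics/w3.png');s=cv2.imread('pics/s3.png')
a=cv2.resize(w[115:235,260:380],None,fx=4,fy=4,interpolation=cv2.INTER_CUBIC);b=cv2.resize(s[20:140,340:430],None,fx=4,fy=4,interpolation=cv2.INTER_CUBIC)
cv2.imwrite('pics/c7.png',np.hstack([a,b[:480]]))
E
```

```text
[342.6897 199.44  ] [318.3815 139.228 ]
[393.4899  62.1419] [387.6613 105.6148]
```

View pics/c7.png

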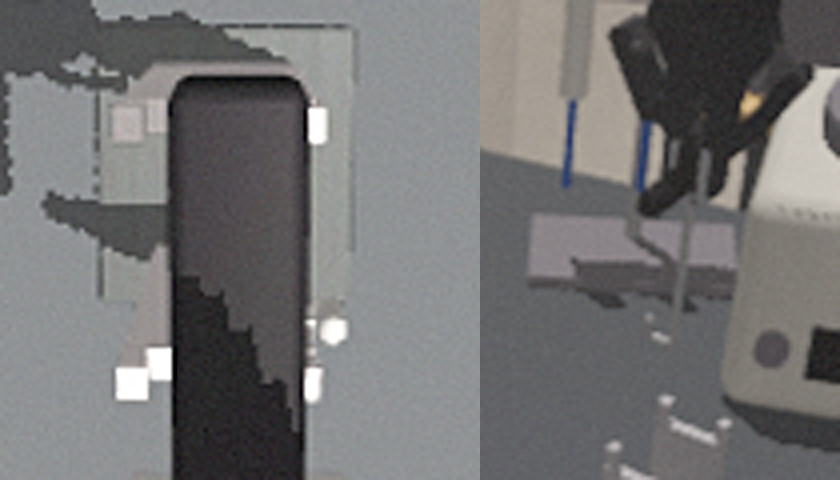

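```bash
cat >> h.py <<'E'
PHI=32.5
BZ=.0173
def tcp(xy,barz,off,phi=PHI):
    a=np.radians(phi);X=np.array([np.cos(a),np.sin(a)]);Z=np.array([-np.sin(a),np.cos(a)])
    r=np.array(xy)+X*off-Z*.0022
    return [r[0],r[1],barz-BZ]
BK=[.4982,.1065]
E
python3 - <<'E'
from h import *
bot.move_pose(tcp(BK,.34,-.031),down(PHI))
bot.wait(.3)
r=bot.move_linear(tcp(BK,.174,-.031),speed=.08,until_force=4)
print(r,bot.read_position(),tcp(BK,.174,-.031),bot.read_ft_force(),bot.read_clock())
p=bot.read_position();q=bot.read_tool_rot();np.save('w4.npy',np.r_[p,q])
w=bot.camera('wrist')[:,:,::-1];t=bot.camera('top')[:,:,::-1];s=bot.camera('side')[:,:,::-1]
cv2.imwrite('pics/w4.png',w);cv2.imwrite('pics/s4.png',s);cv2.imwrite('pics/t4.png',t)
E
```

```text
False [0.4735 0.088  0.157 ] [np.float64(0.4732369243181635), np.float64(0.0879882509604601), 0.15669999999999998] [ 0.7821 -0.2155 -0.6459] 13.0333
```

View pics/w4.png

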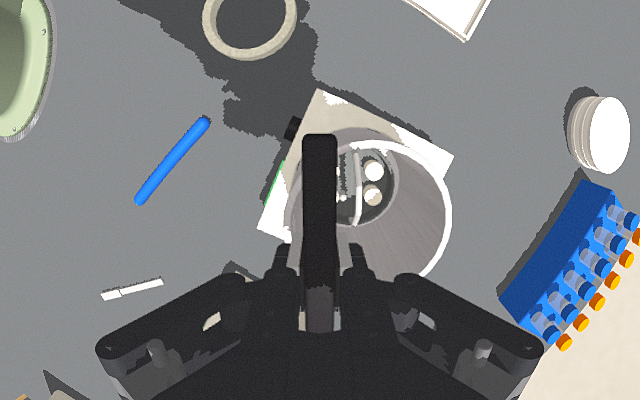

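View pics/s4.png

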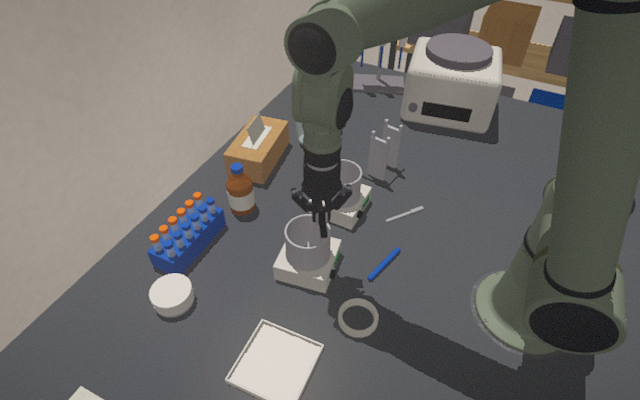

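```bash
python3 - <<'E'
from h import *
r=bot.move_linear(tcp(BK,.174,-.0095),speed=.05,until_force=4)
print(r,bot.read_position(),bot.read_ft_force())
f0=np.array(bot.read_ft_force())
cv2.imwrite('pics/w5.png',bot.camera('wrist')[:,:,::-1])
bot.move_linear(tcp(BK,.215,-.0095),speed=.04)
print(bot.read_ft_force()-f0,bot.read_clock())
cv2.imwrite('pics/w6.png',bot.camera('wrist')[:,:,::-1]);cv2.imwrite('pics/s6.png',bot.camera('side')[:,:,::-1])
a=cv2.imread('pics/w5.png')[110:290,240:460];b=cv2.imread('pics/w6.png')[110:290,240:460]
cv2.imwrite('pics/c8.png',cv2.resize(np.hstack([a,b]),None,fx=1.8,fy=1.8))
E
```

```text
False [0.4913 0.0997 0.1565] [-0.449  -0.273  -1.5916]
[ 0.6453  0.4583 -1.0249] 14.9917
```

View pics/c8.png

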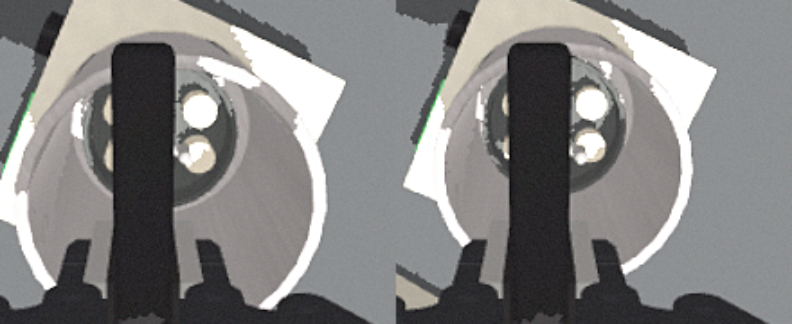

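```bash
python3 - <<'E'
from h import *
r=bot.move_linear(tcp(BK,.36,-.0095),speed=.08)
bot.wait(.3)
print(bot.read_position(),bot.read_ft_force(),bot.read_clock())
cv2.imwrite('pics/w7.png',bot.camera('wrist')[:,:,::-1]);s=bot.camera('side')[:,:,::-1]
cv2.imwrite('pics/s7.png',s);cv2.imwrite('pics/c9.png',cv2.resize(s[120:290,240:400],None,fx=3.4,fy=3.4))
E
```

```text
[0.4913 0.0995 0.3426] [ 0.2018 -0.7586 -1.9516] 17.3583
```

View pics/c9.png

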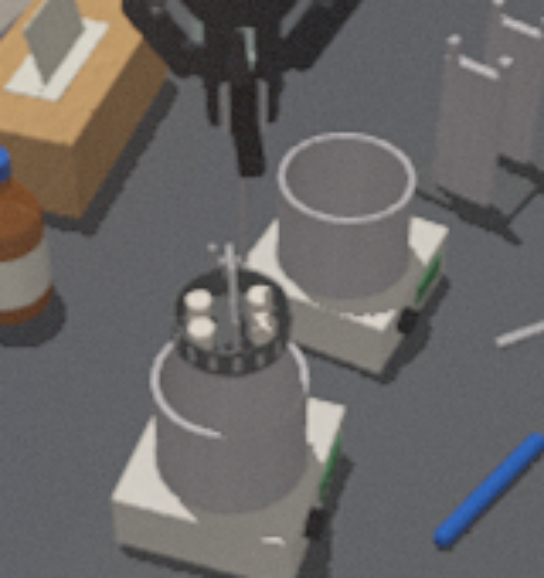

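View pics/w7.png

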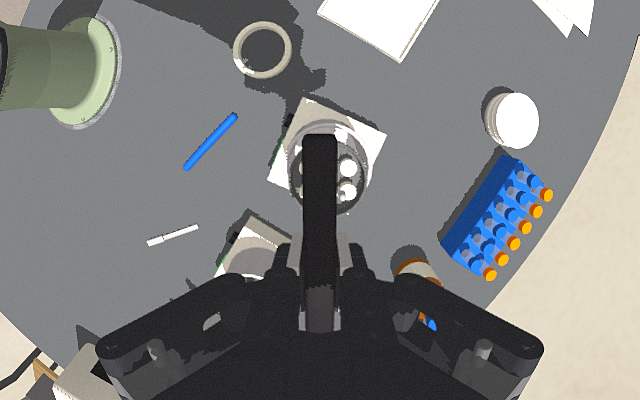

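```bash
cat >> h.py <<'E'
TR=[.4386,.356]
E
python3 - <<'E'
from h import *
bot.move_linear(tcp(TR,.36,-.0095),speed=.1)
bot.move_linear(tcp(TR,.225,-.0095),speed=.08)
bot.wait(.5)
cv2.imwrite('pics/s8.png',cv2.resize(bot.camera('side')[240:400,200:400,::-1],None,fx=3,fy=3))
bot.move_linear(tcp(TR,.185,-.0095),speed=.025)
bot.move_linear(tcp(TR,.172,-.0095),speed=.03)
print(bot.read_position(),bot.read_ft_force(),bot.read_clock())
cv2.imwrite('pics/w9.png',bot.camera('wrist')[:,:,::-1])
cv2.imwrite('pics/s9.png',cv2.resize(bot.camera('side')[240:400,200:400,::-1],None,fx=3,fy=3))
print([(d['bbox'],d['confidence']) for d in bot.search_frame('side','basket')])
E
```

```text
[0.4317 0.349  0.1545] [-0.1931  0.6309 -1.1796] 24.8917
[([259.6, 341.3, 40.0, 35.2], 0.97)]
```

View pics/s8.png

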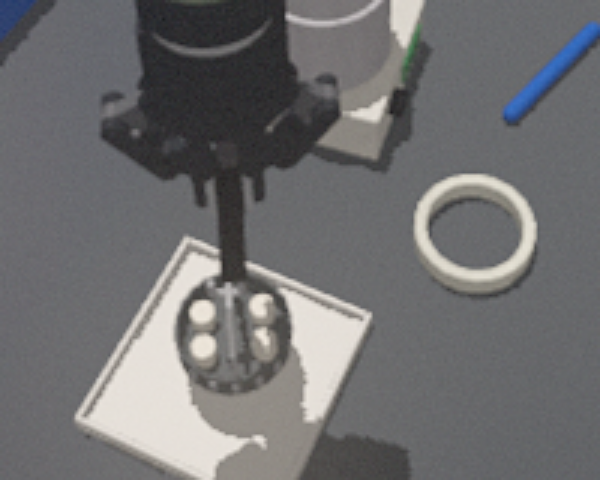

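View pics/s9.png

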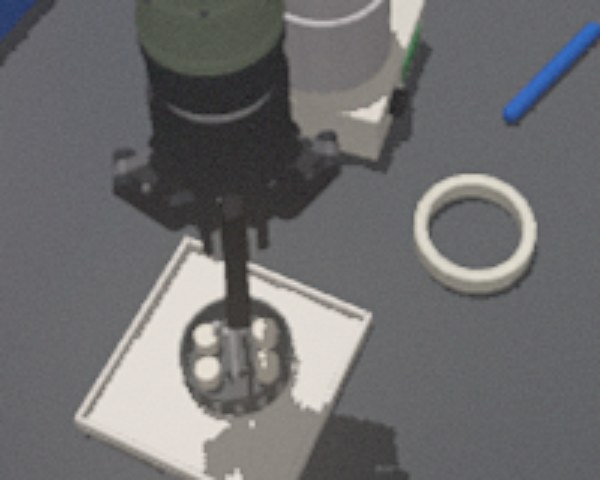

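View pics/w9.png

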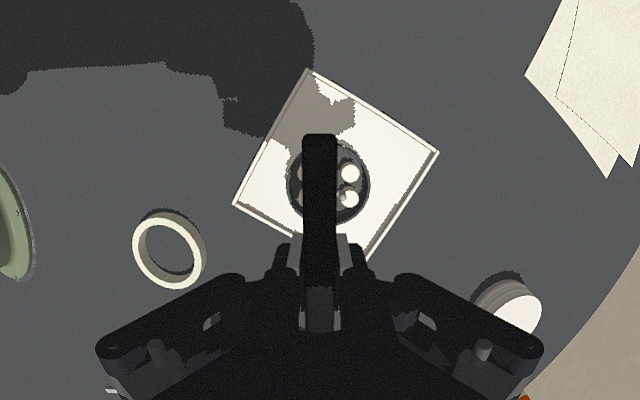

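```bash
python3 - <<'E'
from h import *
r=bot.move_linear(tcp(TR,.172,-.034),speed=.04,until_force=2.5)
print(r,bot.read_position(),tcp(TR,.172,-.034),bot.read_ft_force())
cv2.imwrite('pics/w10.png',bot.camera('wrist')[:,:,::-1])
cv2.imwrite('pics/s10.png',cv2.resize(bot.camera('side')[240:400,200:400,::-1],None,fx=3,fy=3))
print(bot.read_clock())
E
```

```text
False [0.4113 0.336  0.1549] [np.float64(0.4111067499807249), np.float64(0.3358763521354196), 0.15469999999999998] [ 0.9418  0.3381 -1.3505]
25.9
```

View pics/w10.png

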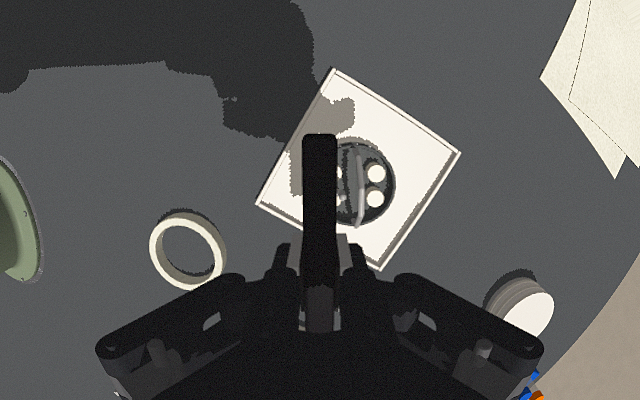

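View pics/s10.png

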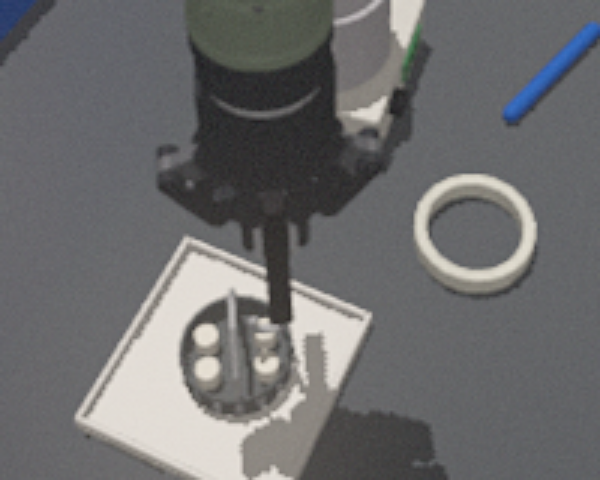

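```bash
python3 - <<'E'
from h import *
bot.move_linear(tcp(TR,.34,-.034),speed=.1)
ST=[.4655,-.3105]
bot.move_pose(tcp(ST,.345,0,-9.8),down(-9.8))
bot.wait(.3)
p=bot.read_position();q=bot.read_tool_rot();np.save('w11.npy',np.r_[p,q])
cv2.imwrite('pics/w11.png',bot.camera('wrist')[:,:,::-1]);t=bot.camera('top')[:,:,::-1];cv2.imwrite('pics/t11.png',t)
print(p,tcp(ST,.345,0,-9.8),bot.read_clock(),bot.read_gripper_width()*85)
print([(d['bbox'],d['confidence']) for d in bot.search_frame('top','basket')])
w=cv2.imread('pics/w11.png')
cv2.imwrite('pics/c11.png',np.hstack([cv2.resize(w[110:230,260:380],(480,480)),cv2.resize(t[180:280,120:186+14],(320,400)) if 0 else cv2.resize(t[190:270,125:205],(480,480))])[:, :800])
E
```

```text
[ 0.4654 -0.3123  0.3277] [np.float64(0.46512553910183474), np.float64(-0.3126678973766637), 0.3277] 30.45 13.033792375805124
[([149.1, 215.8, 37.3, 33.6], 0.62)]
```

View pics/c11.png

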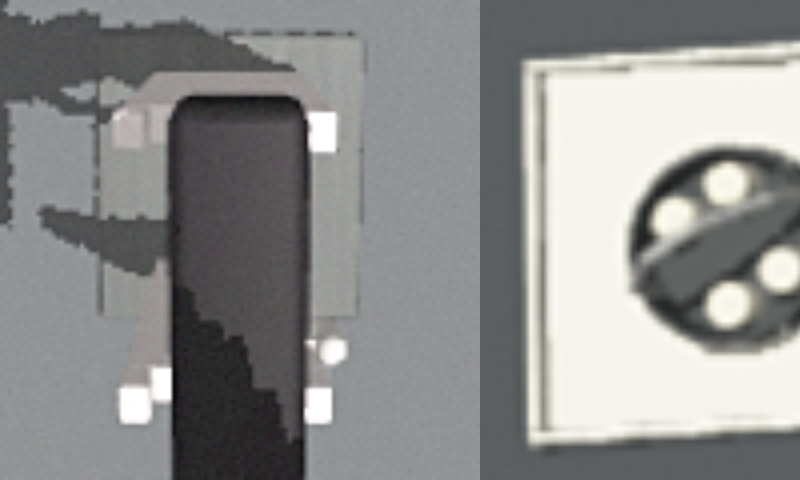

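View pics/t11.png

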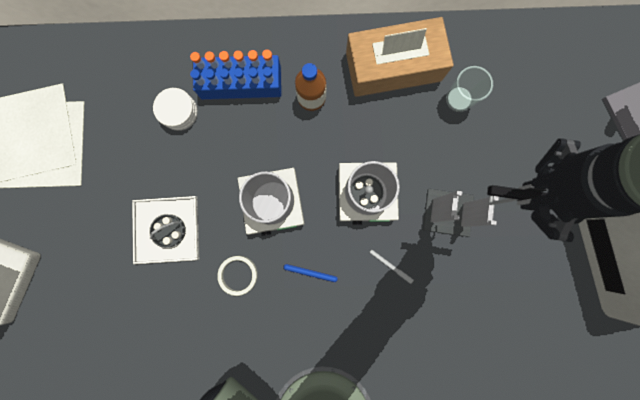

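```bash
python3 - <<'E'
from h import *
ST=[.4635,-.3105]
bot.move_linear(tcp(ST,.345,0,-9.8),speed=.05)
bot.move_linear(tcp(ST,.175,0,-9.8),speed=.12)
r=bot.move_linear(tcp(ST,.1515,0,-9.8),speed=.03,until_force=4)
print(r,bot.read_position(),bot.read_ft_force(),bot.read_clock())
cv2.imwrite('pics/w12.png',bot.camera('wrist')[:,:,::-1]);s=bot.camera('side')[:,:,::-1];cv2.imwrite('pics/c12.png',cv2.resize(s[60:200,330:450],None,fx=4,fy=4))
E
```

```text
True [ 0.4628 -0.3123  0.1343] [-0.9721  1.0483  5.5582] 33.0667
```

View pics/w12.png

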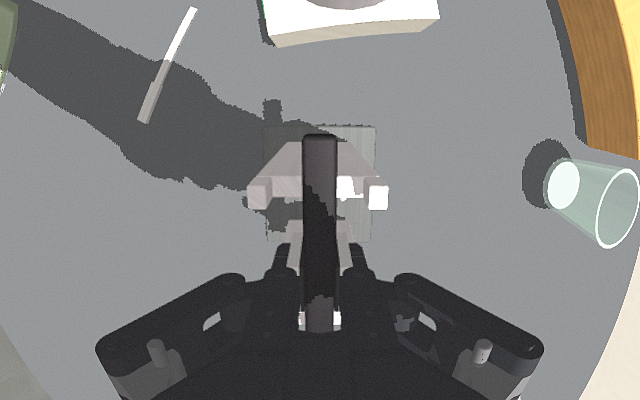

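View pics/c12.png

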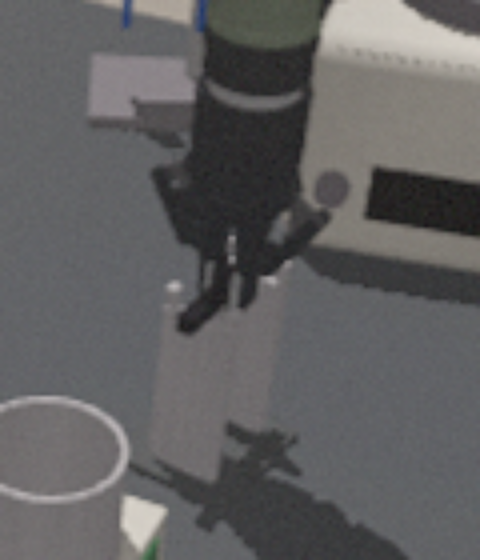

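```bash
python3 - <<'E'
from h import *
bot.set_gripper(0.6)
p=bot.read_position()
bot.move_linear([p[0],p[1],.30],speed=.08)
bot.wait(1)
p=bot.read_position();q=bot.read_tool_rot()
bot.move_linear([.43,-.40,.32],speed=.2)
p=bot.read_position();q=bot.read_tool_rot();np.save('w13.npy',np.r_[p,q])
cv2.imwrite('pics/w13.png',bot.camera('wrist')[:,:,::-1]);t=bot.camera('top')[:,:,::-1];cv2.imwrite('pics/t13.png',t)
s=bot.camera('side')[:,:,::-1]
cv2.imwrite('pics/c13.png',np.hstack([cv2.resize(s[100:200,340:420],(400,500)),cv2.resize(s[310:400,220:292],(400,500))]))
print(bot.read_clock(),bot.read_ft_force())
for c in('top','side','wrist'):
  for n in('basket','hook_bar'): print(c,n,[(d['bbox'],d['confidence']) for d in bot.search_frame(c,n)])
E
```

```text
37.6333 [-0.046   0.7967 -0.3393]
top basket [([147.9, 212.2, 36.5, 35.9], 0.73), ([445.2, 198.4, 63.2, 17.6], 0.55)]
top hook_bar [([443.6, 199.6, 66.0, 17.0], 0.89)]
side basket [([258.4, 336.5, 42.3, 42.1], 0.73)]
side hook_bar [([374.3, 121.4, 27.1, 17.5], 0.73)]
wrist basket []
wrist hook_bar [([331.6, 28.5, 18.9, 120.2], 0.63)]
```

View pics/c13.png

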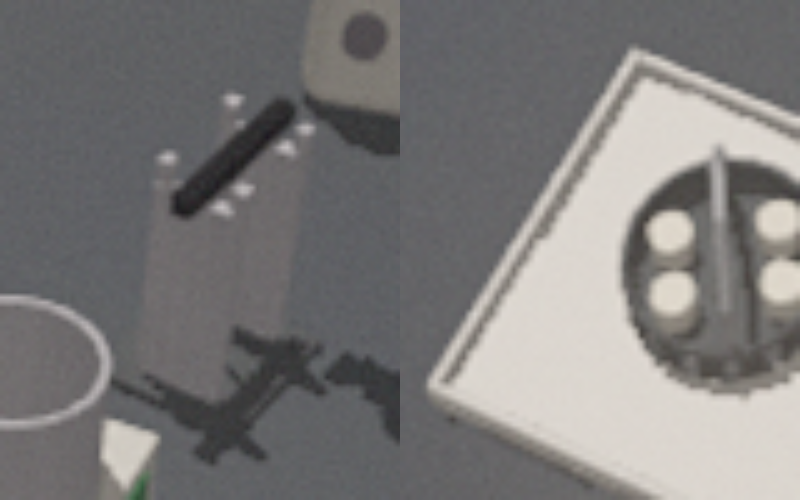

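View pics/w13.png

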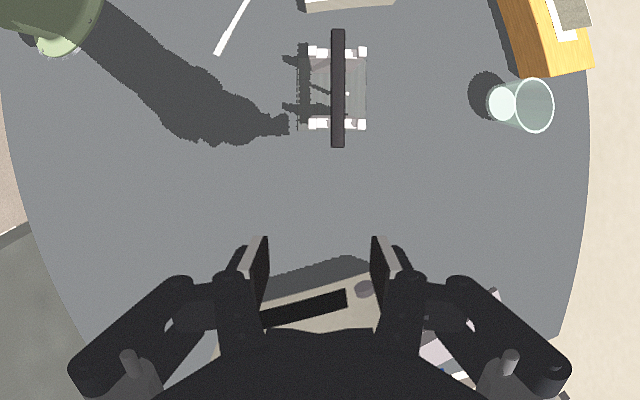

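View pics/t13.png

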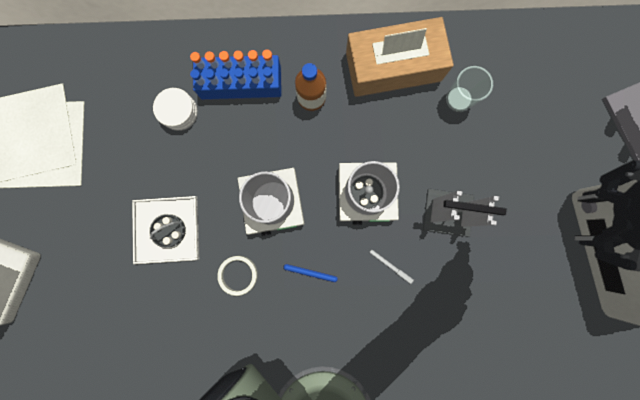

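```bash
python3 - <<'E'
from h import *
print('bar',ray('top',475.5,208,.159),'dish',ray('top',167.5,231,.026))
bot.close_job()
E
```

```text
bar [ 0.4604 -0.3125  0.159 ] dish [0.4358 0.3475 0.026 ]
the job is handed in; nothing more can be done
```

The job is handed in. The looped carrier was lifted out of its well on the hook, set down in the tray, and the hook hung back on its stand. The clock read 37.6 s of the 66 s allowed just before hand-in.

- **Carrier:** it stands upright in the tray in the side and top pictures. It measures about 9 mm from the tray centre; the limit is 55 mm. It was lowered at about 0.025 m/s.
- **Lift:** the side picture shows the carrier hanging on the hook above its well. By the hook's geometry its underside was at about 0.17 m, against the required 0.13 m. I did not measure the height directly.
- **Hook:** the bar lies across both uprights between the end-stops. It measures within about 4 mm of the seat point sideways. The bar height at contact was about 0.152 m by the TCP reading. The hook's uprightness was judged only from the pictures.
- **Gripper:** the fingers held only the hook bar, which was always well above the carrier. The arm ended clear of everything.

**Disagreements:** the detector gave a second "basket" box at confidence 0.55 in the last top picture, which was really the hook bar. The force reading while the carrier hung was noisy: it changed by about 0.4 to 1 N where a 0.2 kg carrier should give 2 N. I therefore relied on the pictures for that step.

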